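# Sort sealed filling canisters by weight

## Robot

A 6-joint arm with a two-finger parallel gripper is mounted at the origin on the work surface. World frame = base frame: x ahead of the robot, y to its left, z up, the work surface at z = 0. Lengths are in m, angles in rad, forces in N, time in s.
With the tool pointing down it reaches from about 0.35 to 0.775 m from the base axis. Payload 7.3 kg.
Tool frame: the origin (TCP) lies at the centre of the arm's flange, where the gripper is bolted on; the fingertips stand 178 mm ahead of it and the grasp point (between the pads) lies 159 mm ahead of it (tip_extent is the distance from the TCP to the fingertips, in m); z points along the fingers, y is the line along which they close (so a half turn about z gives the same grasp; the last joint's range is limited). The gripper opens to 92 mm and grips with 3 to 60 N. Pads are 19 mm wide; open, the fingers measure 130 mm over their backs; the gripper's body (75 mm by 190 mm) begins 47 mm behind the grasp point.
Start: joints at [-1.431, 0.342, 1.524, -0, 1.275, -0.146], TCP at [0.148, -0.504, 0.405] pointing down, gripper open.
Joint ranges: [-2.53, 2.53], [-0.77, 2.02], [0.04, 2.7], [-1, 4.14], [0.28, 2.66], [-3.11, 3.11]. Speed limits (rad/s): [2.57, 2.57, 3.14, 3.14, 3.14, 3.14].

## Interface

Orientations are given as [roll, pitch, yaw] about the fixed x, y, z axes, in that order (R = Rz(yaw) Ry(pitch) Rx(roll)).
In Python, from cell import * gives the robot as it stands.
- The arm moves only by the tool arm_command, never from a script. Its arguments are lists of equal length, an entry for each row: "xyz": the shift along the world's x, y, z in mm, a list of three; "spin": the turn about the world's z in degrees. In form: {"xyz": [[tx, ty, tz], ...], "spin": [spin, ...]}. A call has 1 to 20 rows; each row shifts and turns the commanded pose from where the row before left it; what a row does not reach is not made up. A row lasts 1/10 s, in which the tool goes at most 50 mm and 8.59 degrees, less where a joint would pass 70% of its speed; a pose out of reach is approached as far as the arm can. A call with a gripper value outside its range is refused whole. "jaw" is the opening, from -1 (shut) to 1 (fully open), set as the call begins (left out, the last holds). The fingers move at their own pace and stop on an object; "squeeze" is the grip in N (left out, the last holds). Time passes only in rows, so rows that do not move let the fingers close. It gives the time, the measured TCP pose, the force, the opening and the grip force at its end, in the units of the state.
- observe(): the state, without advancing time (a new reading comes with each control period).
- read_camera(name): name is "scene" or "top"; returns a dict with "img" (420x560x3 uint8, red, green, blue), "depth" (420x560 float32, m along the optical axis (not along the pixel's ray), 0 where there is no reading), "fx", "fy", "cx", "cy" (pixels), "world_from_camera" (4x4, takes a point from camera to world coordinates). Camera axes: x right, y up, looking along -z (the intrinsics and any distortion apply to the point x, -y, -z); pixel columns grow to the right and rows downward; lengths in m; the calibration is good to about 2 mm. A picture is of the moment at which its call begins.
- hand_in(): hands the job in; it is judged then, once.
The state is a dict: "time": time; "qpos": joint angles; "qvel": joint speeds; "joint_efforts": joint torques, N m; "tool_pos": TCP position; "tool_rot": TCP orientation; "contact_force": force on the tool from outside, world axes, zero at the start; "torque": the same for the moment, N m; "opening": finger opening in m; "grip_force": force on a finger pad.
Only numpy, scipy, OpenCV 4.12 (cv2) and the standard library are available. Lean on these libraries where they do the work, as an engineer would, in place of code of your own. Each camera call takes 0.05 s, during which the arm holds its last target. There are 200 camera calls.

## Task

The two sealed canisters on the baking tray look alike, so lift each by its knob just clear of the tray and feel its weight: one over 300 g goes into a free well of the rectangular filler block, one under 300 g into a free cup of the round-cupped caddy (both may belong in the same one; within 40 g of the mark either place will do). Lower each gently and upright, feeling for the floor of the well, whose depth differs from well to well, and let go only once it stands on it: do not drop it, and do not press it hard (well under 30 N) on anything. Carry them low, the foot never more than 12 cm above the table, and leave everything else where it is.

Things in the scene. Friction and masses are not known exactly. Their poses are not given: they have to be found in the camera images.
- canister_a: sealed upright steel canister: body 60 mm diameter, 92 mm tall, foot edge bevelled 5 mm; on the lid a round black grip knob 32 mm diameter, from 92 to 124 mm above the foot. Origin: centre of the underside; z up. Both look alike; each weighs, independently, from 100 to 500 g (only lifting tells). Rigid. Grip it by the knob.
- canister_b: second sealed upright steel canister: body 60 mm diameter, 92 mm tall, foot edge bevelled 5 mm; on the lid a round black grip knob 32 mm diameter, from 92 to 124 mm above the foot. Origin: centre of the underside; z up. Both look alike; each weighs, independently, from 100 to 500 g (only lifting tells). Rigid. Grip it by the knob.
- tray: open aluminium baking tray, 300 x 200 mm, rim 20 mm high, walls and floor 3 mm thick, fixed; the canisters stand on its floor, 3 mm above the table. Origin: centre of its underside, x along its length.
- block: rectangular aluminium filler block for the canisters over 300 g, 92 x 206 x 50 mm, fixed, with two round wells 110 mm apart along its y axis. Origin: centre of its underside. It may stand left or right of the tray.
- caddy: white plastic caddy for the canisters under 300 g: two round cups, 80 mm outside diameter, 50 mm tall, joined by a low bridge, their axes 110 mm apart along its y axis, fixed. Origin: centre of its underside. It may stand left or right of the tray.
- block_well0 (a point): mouth of the well of the block at its -y end (point on the well's axis at its mouth, 50 mm above the table; z up). The well is round, 64 mm inside diameter, straight. Its floor, a rubber pad, lies at an unknown depth of 17 to 42 mm below the mouth, different in each well, and yields 1 mm per 10 N, 4 mm at most.
- block_well1 (a point): mouth of the well of the block at its +y end (point on the well's axis at its mouth, 50 mm above the table; z up). The well is round, 64 mm inside diameter, straight. Its floor, a rubber pad, lies at an unknown depth of 17 to 42 mm below the mouth, different in each well, and yields 1 mm per 10 N, 4 mm at most.
- caddy_well0 (a point): mouth of the cup of the caddy at its -y end (point on the well's axis at its mouth, 50 mm above the table; z up). The well is round, 64 mm inside diameter, straight. Its floor, a rubber pad, lies at an unknown depth of 17 to 42 mm below the mouth, different in each well, and yields 1 mm per 10 N, 4 mm at most.
- caddy_well1 (a point): mouth of the cup of the caddy at its +y end (point on the well's axis at its mouth, 50 mm above the table; z up). The well is round, 64 mm inside diameter, straight. Its floor, a rubber pad, lies at an unknown depth of 17 to 42 mm below the mouth, different in each well, and yields 1 mm per 10 N, 4 mm at most.
- ramekin: bystander: small white ceramic cup, 52 mm diameter, 38 mm tall, loose on the tray. Origin: centre of its underside.
- cutter: bystander: steel ring cutter, 56 mm diameter, 35 mm tall, loose on the tray. Origin: centre of its underside.
- jar: bystander: glass jar with steel cap, 72 mm diameter, 100 mm tall, loose, beyond the tray. Origin: centre of its underside.
- shaker: bystander: aluminium sugar shaker, 60 mm diameter, 100 mm tall, loose, beyond the tray. Origin: centre of its underside.
- spatula: bystander: spatula lying on the table. Origin on its underside.
- brush: bystander: pastry brush lying on the table. Origin on its underside.
- scraper: bystander: dough scraper, white blade 100 x 140 mm with a wooden grip, lying on the table, 22 mm high. Origin: under the middle of its blade.
Things that resemble listed ones, but are neither listed nor needed, are in the scene too. What is shaped like the canister_a but pink is not meant.

How it is judged:
At the end, for the whole second after the job is handed in: Both canisters stand released, upright (within 0.1 rad) and at rest on the floors of wells, within 8 mm of the well's axis and with their feet at least 15 mm below its mouth: each one in the filler block weighs at least 260 g, each one in the caddy at most 340 g (angle between each of canister_a, canister_b's own z axis and vertical below 0.1 rad and linear speed of each of canister_a, canister_b below 0.02 m/s and (((horizontal distance between canister_a and block_well0 below 0.008 m or horizontal distance between canister_a and block_well1 below 0.008 m) and z of canister_a in the frame of block_well0 below -0.015 m and contact force between canister_a and block above 2.55 N) or ((horizontal distance between canister_a and caddy_well0 below 0.008 m or horizontal distance between canister_a and caddy_well1 below 0.008 m) and z of canister_a in the frame of caddy_well0 below -0.015 m and contact force between canister_a and caddy between 0.5 and 3.34 N)) and (((horizontal distance between canister_b and block_well0 below 0.008 m or horizontal distance between canister_b and block_well1 below 0.008 m) and z of canister_b in the frame of block_well0 below -0.015 m and contact force between canister_b and block above 2.55 N) or ((horizontal distance between canister_b and caddy_well0 below 0.008 m or horizontal distance between canister_b and caddy_well1 below 0.008 m) and z of canister_b in the frame of caddy_well0 below -0.015 m and contact force between canister_b and caddy between 0.5 and 3.34 N))); the robot touches nothing.
It fails at once if a canister pressed or knocked with more than 30 N against the block, the caddy or the tray (contact force between any of canister_a, canister_b and block above 30 N or contact force between any of canister_a, canister_b and caddy above 30 N or contact force between any of canister_a, canister_b and tray above 30 N).
It fails at once if a canister dropped: moving faster than 0.25 m/s with no finger on it, or falling faster than 0.18 m/s inside a well ((linear speed of canister_a above 0.25 m/s and contact force between canister_a and the fingers below 0.05 N) or (linear speed of canister_b above 0.25 m/s and contact force between canister_b and the fingers below 0.05 N) or (linear speed of canister_a above 0.18 m/s and height (world z) of canister_a below 0.045 m and (horizontal distance between canister_a and block_well0 below 0.012 m or horizontal distance between canister_a and block_well1 below 0.012 m or horizontal distance between canister_a and caddy_well0 below 0.012 m or horizontal distance between canister_a and caddy_well1 below 0.012 m)) or (linear speed of canister_b above 0.18 m/s and height (world z) of canister_b below 0.045 m and (horizontal distance between canister_b and block_well0 below 0.012 m or horizontal distance between canister_b and block_well1 below 0.012 m or horizontal distance between canister_b and caddy_well0 below 0.012 m or horizontal distance between canister_b and caddy_well1 below 0.012 m))).
It fails at once if a canister's foot more than 12 cm above the table (height (world z) of any of canister_a, canister_b above 0.12 m).
It fails at once if a canister tilted by more than 0.5 rad (angle between any of canister_a, canister_b's own z axis and vertical above 0.5 rad).
It fails at once if a bystander moved by more than 3 cm (distance of any of ramekin, cutter, jar, shaker, spatula, brush, scraper from where it was at the start of the episode above 0.03 m).
It also fails if it takes over 64 s, if anything falls off the work surface, if the arm or the gripper's body presses on something with over 40 N, if the wrist force passes 120 N, or if a joint passes its speed limit or range.

## Working session

There is one attempt and no reset: what is moved stays moved. The work goes in short steps, Python scripts to look and compute and a tool call to move; the robot and the scene stay as the last step left them, time stands still between calls to the robot, and variables do not carry over. Pictures are saved under pics/ and viewed, at most 10 in all, crops included, and the job is handed in when it is done.

Besides the shell and the picture viewer there is one more tool, called after "Call:" as a command line: name --pt "numbers of a row" for each row, then --argument value for the rest. arm_command: Moves the arm, as the interface text tells. Its arguments: {"type":"object","properties":{"xyz":{"type":"array","items":{"type":"array","items":{"type":"number"}}},"spin":{"type":"array","items":{"type":"number"}},"jaw":{"type":"number"},"squeeze":{"type":"number"}},"required":["xyz","spin"]}

```bash
mkdir -p pics && ls
python3 - <<'E'
from cell import *
import cv2, numpy as np, pickle
for n in ("scene","top"):
    c=read_camera(n); pickle.dump(c,open(n+".pkl","wb"))
    cv2.imwrite(f"pics/{n}0.png",c["img"][...,::-1])
    print(n,{k:c[k] for k in("fx","fy","cx","cy")},np.round(c["world_from_camera"],3).tolist(),[k for k in c])
s=observe();print(s)
E
```

```text
pics
scene {'fx': 503.5010059021048, 'fy': 503.5010059021048, 'cx': 277.7064845122579, 'cy': 205.35159753511297} [[0.324, -0.651, 0.686, 1.378], [0.946, 0.229, -0.229, -0.282], [-0.008, 0.723, 0.69, 0.901], [0.0, 0.0, 0.0, 1.0]] ['img', 'depth', 'fx', 'fy', 'cx', 'cy', 'world_from_camera']
top {'fx': 413.69941238420125, 'fy': 413.69941238420125, 'cx': 276.84224008301186, 'cy': 212.09109102589665} [[0.004, 0.994, -0.109, 0.469], [-1.0, 0.005, 0.009, 0.011], [0.009, 0.109, 0.994, 0.986], [0.0, 0.0, 0.0, 1.0]] ['img', 'depth', 'fx', 'fy', 'cx', 'cy', 'world_from_camera']
{'time': 0.1, 'qpos': array([-1.43099534e+00,  3.42650930e-01,  1.52490470e+00, -1.05248745e-07,
        1.27539010e+00, -1.45995611e-01]), 'qvel': array([ 0.00074307, -0.00092074, -0.00362117,  0.0009401 ,  0.00249645,
        0.00063535]), 'joint_efforts': array([ 1.63678629e-03, -4.32005095e+01, -2.44694227e+01,  7.18873017e-02,
        5.25650347e-02, -4.98915529e-05]), 'tool_pos': array([ 0.14801643, -0.50358341,  0.40412125]), 'tool_rot': array([-3.14025396e+00, -1.96742117e-04,  2.85796502e-01]), 'contact_force': array([-0.05675713,  0.63780293, -0.61876269]), 'torque': array([ 0.05401473, -0.00795284,  0.0228957 ]), 'grip_force': 0.0, 'opening': 0.09136949388988408}
```

View pics/top0.png

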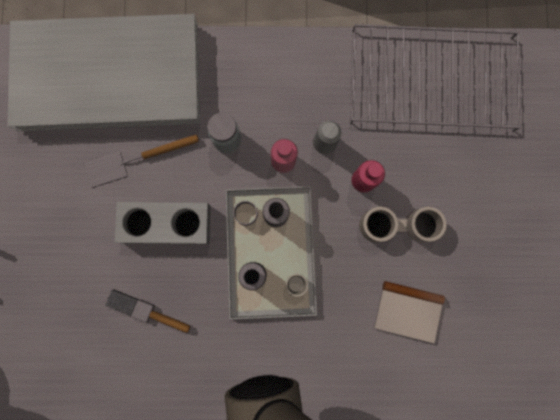

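View pics/scene0.png

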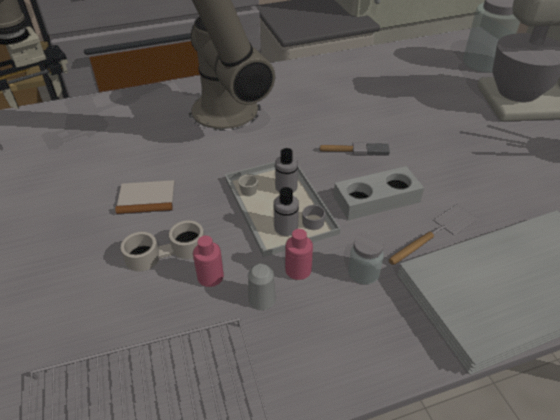

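The top view (image up = +x, left = +y) shows these candidates:
- **Canisters:** the two steel ones with black knobs, on the tray at (277,211) and (252,275).
- **Pink look-alikes, not meant:** (284,152) and (371,172).
- **Other things of similar shape:** the shaker at (327,137), the jar at (223,132), and the ramekin and cutter at (246,213) and (297,286).

The block's wells are at (138,222) and (186,222), and the caddy's cups at (380,224) and (428,224). All four look empty.

Next I measure positions in both cameras and make the close crop.

```bash
cat > h.py <<'E'
import numpy as np, cv2, pickle
def ray(c,u,v,z):
    "pixels -> world points on plane z"
    M=c["world_from_camera"]; d=np.stack([(u-c["cx"])/c["fx"],-(v-c["cy"])/c["fy"],-np.ones_like(u,float)],-1)@M[:3,:3].T
    return M[:3,3]+d*((z-M[2,3])/d[...,2])[...,None]
def cloud(c):
    v,u=np.mgrid[:420,:560].astype(float); M=c["world_from_camera"]; D=c["depth"]
    P=np.stack([(u-c["cx"])/c["fx"]*D,-(v-c["cy"])/c["fy"]*D,-D],-1)@M[:3,:3].T+M[:3,3]
    P[D<=0]=np.nan; return P
def pix(c,p):
    M=c["world_from_camera"]; q=M[:3,:3].T@(np.array(p)-M[:3,3]); return c["cx"]-c["fx"]*q[0]/q[2], c["cy"]+c["fy"]*q[1]/q[2]
def circ(P):
    A=np.c_[2*P[:,:2],np.ones(len(P))]; s=np.linalg.lstsq(A,(P[:,:2]**2).sum(1),rcond=None)[0]
    r=np.sqrt(s[2]+s[0]**2+s[1]**2); return s[:2],r
E
python3 - <<'E'
from h import *
for n in("top","scene"):
    c=pickle.load(open(n+".pkl","rb")); P=cloud(c); Z=P[...,2]; hsv=cv2.cvtColor(c["img"],cv2.COLOR_RGB2HSV)
    print(n,"table z",np.nanmedian(Z[(abs(P[...,1])<.4)&(P[...,0]>.3)&(P[...,0]<.7)&(abs(Z)<.03)]))
    m=((Z>.112)&(Z<.14)&(hsv[...,2]<70)&(P[...,0]>.3)&(P[...,0]<.75)&(abs(P[...,1])<.35)).astype(np.uint8)
    k,L,S,C=cv2.connectedComponentsWithStats(m)
    for i in range(1,k):
        if S[i,4]>15:
            q=P[L==i]; v,u=np.nonzero(L==i); cs,_=cv2.findContours((L==i).astype(np.uint8),0,1); (a,b),r=cv2.minEnclosingCircle(cs[0])
            print(" knob",C[i].round(1),S[i,4],"cloud",q.mean(0).round(4),"ztop",np.percentile(q[:,2],90).round(4),"ray",ray(c,np.array([a]),np.array([b]),.127).round(4))
    m=((abs(Z-.05)<.006)&(abs(P[...,1])<.45)&(P[...,0]>.35)&(P[...,0]<.75)).astype(np.uint8)
    cs,H=cv2.findContours(m,cv2.RETR_CCOMP,cv2.CHAIN_APPROX_NONE)
    for q,h in zip(cs,H[0]):
        a=cv2.contourArea(q)
        if a>150:
            q=q[:,0].astype(float); W=ray(c,q[:,0],q[:,1],.05); o,r=circ(W); res=np.std(np.hypot(*(W[:,:2]-o).T)-r)
            print(" ctr hole" if h[3]>=0 else " ctr outer",q.mean(0).round(0),a,"xy",o.round(4),"r",r.round(4),"res",res.round(4), "zmed" )
    if n=="top": cv2.imwrite("pics/crop.png",cv2.resize(c["img"][170:330,100:460,::-1],None,fx=2.2,fy=2.2,interpolation=cv2.INTER_CUBIC))
E
```

```text
top table z 0.0012663725623585087
 knob [275.6 209.5] 181 cloud [0.5684 0.0067 0.1269] ztop 0.1291 ray [[0.5683 0.0074 0.127 ]]
 knob [250.9 276.9] 181 cloud [0.4289 0.0568 0.127 ] ztop 0.1287 ray [[0.4289 0.057  0.127 ]]
 ctr outer [428. 224.] 927.5 xy [ 0.5458 -0.3405] r 0.0393 res 0.0007 zmed
 ctr hole [428. 224.] 622.5 xy [ 0.5459 -0.3403] r 0.0322 res 0.0009 zmed
 ctr outer [380. 224.] 919.0 xy [ 0.5454 -0.2311] r 0.039 res 0.0006 zmed
 ctr hole [380. 224.] 629.0 xy [ 0.5454 -0.2309] r 0.0323 res 0.0006 zmed
 ctr outer [161. 223.] 3581.0 xy [0.5463 0.2663] r 0.0852 res 0.0237 zmed
 ctr hole [185. 223.] 639.0 xy [0.5458 0.211 ] r 0.0323 res 0.0006 zmed
 ctr hole [137. 222.] 639.0 xy [0.5466 0.3203] r 0.0323 res 0.0007 zmed
scene table z 0.0007617113182529223
 knob [286.  153.6] 123 cloud [0.4341 0.0565 0.1234] ztop 0.1283 ray [[0.439  0.0541 0.127 ]]
 knob [285.7 193.3] 152 cloud [0.5735 0.0061 0.1236] ztop 0.1281 ray [[0.578  0.0044 0.127 ]]
 ctr outer [138. 245.] 713.0 xy [ 0.5491 -0.3405] r 0.0397 res 0.0012 zmed
 ctr hole [137. 245.] 452.0 xy [ 0.5491 -0.3408] r 0.0315 res 0.001 zmed
 ctr outer [185. 233.] 652.0 xy [ 0.5485 -0.2317] r 0.0393 res 0.0015 zmed
 ctr hole [185. 233.] 433.5 xy [ 0.5484 -0.2314] r 0.0319 res 0.0013 zmed
 ctr outer [377. 187.] 1978.0 xy [0.5485 0.2648] r 0.0836 res 0.023 zmed
 ctr hole [359. 191.] 335.0 xy [0.5494 0.2103] r 0.0317 res 0.0013 zmed
 ctr hole [398. 181.] 314.5 xy [0.55   0.3198] r 0.0317 res 0.0014 zmed
```

View pics/crop.png

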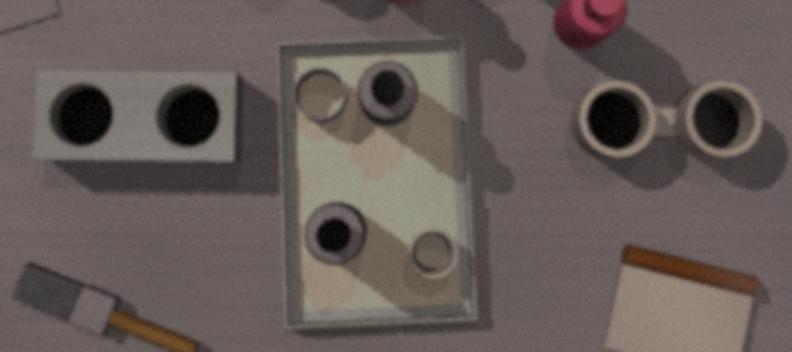

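The crop confirms the two steel canisters with black knobs at full-image pixels (276,210) and (251,277). The pink ones stand off the tray and all wells are empty. Knob tops measure 0.127–0.129 m (expected 0.127), well mouth radius 32.3 mm (expected 32) and spacing 109 mm (expected 110). Only x differs between the two cameras, by about 3 mm. That offset cancels if I close along y and use relative moves. Now to canister A at (0.570, 0.0065).

Call:
arm_command --pt "28 34 0" --pt "28 34 0" --pt "28 34 0" --pt "28 34 0" --pt "28 34 0" --pt "28 34 0" --pt "28 34 0" --pt "28 34 0" --pt "28 34 0" --pt "28 34 0" --pt "28 34 0" --pt "28 34 0" --pt "28 34 0" --pt "28 34 0" --pt "28 34 0" --pt "2 0 0" --pt "0 0 0" --pt "0 0 0" --spin '[-1.1,-1.1,-1.1,-1.1,-1.1,-1.1,-1.1,-1.1,-1.1,-1.1,-1.1,-1.1,-1.1,-1.1,-1,0,0,0]' --jaw 1 --squeeze 25

```text
time: 1.9
tool_pos: [0.5696, 0.0057, 0.4043]
tool_rot: [3.141, 0.001, -0.001]
contact_force: [0.6, 0.9, 0.1]
opening: 0.0918
grip_force: 0.0
```

Call:
arm_command --pt "0 1 -20" --pt "0 0 -20" --pt "0 0 -20" --pt "0 0 -20" --pt "0 0 -20" --pt "0 0 -15" --pt "0 0 -7" --pt "0 0 -4" --pt "0 0 0" --pt "0 0 0" --spin '[0,0,0,0,0,0,0,0,0,0]'

```text
time: 2.9
tool_pos: [0.5702, 0.007, 0.2796]
tool_rot: [3.141, -0.001, -0.001]
contact_force: [-0.4, 1.2, 0.3]
opening: 0.0919
grip_force: 0.0
```

```bash
cat > feel.py <<'E'
import sys
from cell import *
import numpy as np, cv2
R=[]
for i in range(int(sys.argv[1])):
    c=read_camera("scene"); s=observe(); R.append(np.r_[s["contact_force"],s["torque"],s["joint_efforts"][1:3]])
R=np.array(R); print("mean",R.mean(0).round(3),"std",R.std(0).round(3)); print(s["time"],s["tool_pos"].round(4),s["opening"],s["grip_force"])
if len(sys.argv)>2:
    cv2.imwrite("pics/"+sys.argv[2],c["img"][...,::-1])
E
python3 feel.py 20 a.png
```

```text
mean [-1.3900e-01 -1.1100e-01 -1.0100e-01  1.6000e-02  3.0000e-03 -2.0000e-03
 -5.0177e+01 -2.1167e+01] std [0.516 0.633 0.46  0.03  0.031 0.03  0.084 0.035]
3.9 [0.57   0.0073 0.2787] 0.0917560536320385 0.0
```

View pics/a.png

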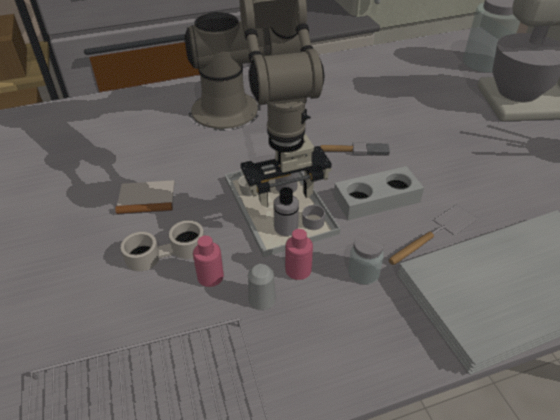

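The view from the +x side shows the open gripper straddling knob A at (286,195), one finger on each side and nothing else touched. Closing, then a small lift.

Call:
arm_command --pt "0 0 0" --pt "0 0 0" --pt "0 0 0" --pt "0 0 0" --pt "0 0 0" --pt "0 0 0" --pt "0 0 0" --pt "0 0 0" --pt "0 0 0" --pt "0 0 0" --spin '[0,0,0,0,0,0,0,0,0,0]' --jaw -1 --squeeze 25

```text
time: 4.9
tool_pos: [0.57, 0.0073, 0.2787]
tool_rot: [3.142, 0.0, -0.0]
contact_force: [0.3, -0.5, -0.2]
opening: 0.0318
grip_force: 25.0
```

Call:
arm_command --pt "0 0 2" --pt "0 0 4" --pt "0 0 4" --pt "0 0 2" --pt "0 0 0" --pt "0 0 0" --pt "0 0 0" --spin '[0,0,0,0,0,0,0]'

```text
time: 5.6
tool_pos: [0.57, 0.0073, 0.2906]
tool_rot: [3.142, 0.0, -0.0]
contact_force: [0.2, 0.5, -1.6]
opening: 0.031
grip_force: 25.0
```

```bash
python3 feel.py 25
```

```text
mean [ 5.1000e-02  4.9000e-02 -2.3820e+00  2.7000e-02  9.0000e-03  6.0000e-03
 -5.1327e+01 -2.2353e+01] std [0.451 0.48  0.51  0.026 0.035 0.025 0.019 0.006]
6.85 [0.57   0.0073 0.2908] 0.031094869083953428 24.980144798755646
```

The wrench changed by 2.28 ± 0.14 N, so canister A is about 230 g and goes in the caddy. I'll use the far cup (well0), so that the near one stays reachable.

Call:
arm_command --pt "0 0 10" --pt "0 0 20" --pt "0 0 17" --pt "0 0 8" --pt "-1 -10 0" --pt "-2 -25 0" --pt "-2 -35 0" --pt "-2 -35 0" --pt "-2 -35 0" --pt "-2 -35 0" --pt "-2 -35 0" --pt "-2 -35 0" --pt "-2 -35 0" --pt "-2 -33 0" --pt "-2 -20 0" --pt "-1 -10 0" --pt "0 -5 0" --pt "0 0 0" --pt "0 0 0" --pt "0 0 0" --spin '[0,0,0,0,0,0,0,0,0,0,0,0,0,0,0,0,0,0,0,0]'

```text
time: 8.85
tool_pos: [0.5484, -0.3395, 0.3459]
tool_rot: [-3.141, -0.0, 0.001]
contact_force: [0.7, -0.0, -2.6]
opening: 0.0314
grip_force: 25.0
```

```bash
python3 feel.py 15 b.png
```

```text
mean [ 1.4700e-01  4.2000e-02 -2.5110e+00  2.1000e-02  7.0000e-03 -1.0000e-03
 -5.8066e+01 -2.5478e+01] std [0.514 0.453 0.35  0.023 0.026 0.035 0.048 0.012]
9.6 [ 0.548  -0.3408  0.3457] 0.031453853949655185 24.980129599571228
```

View pics/b.png

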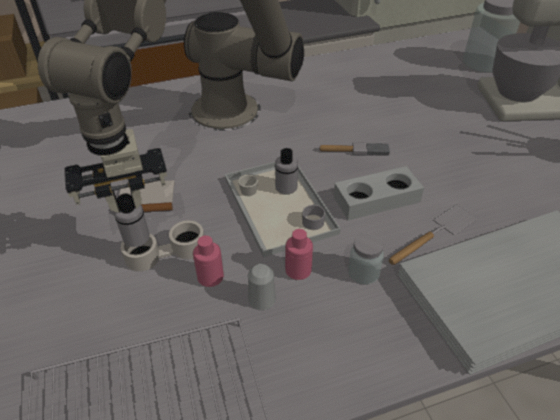

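Canister A hangs upright over the far cup at (140,255), foot about 70 mm high. I lower the grip to 12 N so that a slip limits any pressing, then descend past the mouth.

Call:
arm_command --pt "0 0 -4" --pt "0 0 -6" --pt "0 0 -5" --pt "0 0 -2" --pt "0 0 -1" --pt "0 0 -1" --pt "0 0 -1" --pt "0 0 -1" --pt "0 0 -1" --pt "0 0 -1" --pt "0 0 0" --spin '[0,0,0,0,0,0,0,0,0,0,0]' --squeeze 12

```text
time: 10.7
tool_pos: [0.548, -0.3407, 0.3226]
tool_rot: [-3.142, 0.0, -0.0]
contact_force: [0.3, 0.3, -3.1]
opening: 0.032
grip_force: 12.0
```

Call:
arm_command --pt "0 0 -1" --pt "0 0 -1" --pt "0 0 -1" --pt "0 0 -1" --pt "0 0 0" --spin '[0,0,0,0,0]'

```text
time: 11.2
tool_pos: [0.548, -0.3407, 0.3185]
tool_rot: [-3.141, 0.0, -0.0]
contact_force: [0.5, -0.1, -2.6]
opening: 0.0317
grip_force: 12.0
```

Call:
arm_command --pt "0 0 -1" --pt "0 0 -2" --pt "0 0 -2" --pt "0 0 -1" --pt "0 0 0" --spin '[0,0,0,0,0]' --squeeze 8

```text
time: 11.7
tool_pos: [0.548, -0.3407, 0.3124]
tool_rot: [-3.141, 0.0, -0.0]
contact_force: [-0.6, -0.2, -2.4]
opening: 0.0317
grip_force: 8.0
```

Call:
arm_command --pt "0 0 -1" --pt "0 0 -1" --pt "0 0 -1" --pt "0 0 0" --spin '[0,0,0,0]'

```text
time: 12.1
tool_pos: [0.548, -0.3407, 0.3096]
tool_rot: [-3.142, 0.0, -0.0]
contact_force: [-0.2, 0.9, -2.8]
opening: 0.0315
grip_force: 8.0
```

Call:
arm_command --pt "0 0 -1" --pt "0 0 -1" --pt "0 0 -1" --pt "0 0 0" --spin '[0,0,0,0]'

```text
time: 12.5
tool_pos: [0.548, -0.3407, 0.3066]
tool_rot: [-3.142, 0.0, -0.0]
contact_force: [0.4, 0.6, -2.8]
opening: 0.0316
grip_force: 8.0
```

```bash
python3 feel.py 3
```

```text
mean [-4.4000e-01 -2.2000e-01 -2.6490e+00  2.0000e-02 -1.0000e-03 -3.8000e-02
 -5.8551e+01 -2.4424e+01] std [0.242 0.537 0.076 0.015 0.025 0.022 0.008 0.006]
12.65 [ 0.5481 -0.3407  0.3068] 0.031560386815443604 7.98562690615654
```

Call:
arm_command --pt "0 0 -1" --pt "0 0 -1" --pt "0 0 -1" --pt "0 0 0" --spin '[0,0,0,0]'

```text
time: 13.05
tool_pos: [0.548, -0.3407, 0.3035]
tool_rot: [-3.141, 0.0, -0.0]
contact_force: [-1.5, 0.4, -2.6]
opening: 0.0317
grip_force: 8.0
```

Call:
arm_command --pt "0 0 -1" --pt "0 0 -1" --pt "0 0 -1" --pt "0 0 0" --spin '[0,0,0,0]'

```text
time: 13.45
tool_pos: [0.548, -0.3407, 0.3005]
tool_rot: [-3.141, 0.0, -0.0]
contact_force: [-0.4, 0.4, -3.0]
opening: 0.0314
grip_force: 8.0
```

Call:
arm_command --pt "0 0 -1" --pt "0 0 -1" --pt "0 0 -1" --pt "0 0 0" --spin '[0,0,0,0]'

```text
time: 13.85
tool_pos: [0.548, -0.3407, 0.2975]
tool_rot: [-3.141, 0.0, -0.0]
contact_force: [-0.0, -0.3, -2.8]
opening: 0.0321
grip_force: 8.0
```

Call:
arm_command --pt "0 0 -1" --pt "0 0 -1" --pt "0 0 -1" --pt "0 0 0" --spin '[0,0,0,0]'

```text
time: 14.25
tool_pos: [0.548, -0.3407, 0.2945]
tool_rot: [-3.141, 0.0, -0.0]
contact_force: [-0.5, 0.0, -2.3]
opening: 0.0316
grip_force: 8.0
```

Call:
arm_command --pt "0 0 -1" --pt "0 0 -1" --pt "0 0 -1" --pt "0 0 0" --spin '[0,0,0,0]'

```text
time: 14.65
tool_pos: [0.548, -0.3407, 0.2915]
tool_rot: [-3.141, 0.0, -0.0]
contact_force: [0.8, -0.3, -2.4]
opening: 0.0319
grip_force: 8.0
```

Call:
arm_command --pt "0 0 -1" --pt "0 0 -1" --pt "0 0 -1" --pt "0 0 0" --spin '[0,0,0,0]'

```text
time: 15.05
tool_pos: [0.548, -0.3407, 0.2885]
tool_rot: [-3.141, 0.0, -0.0]
contact_force: [0.3, -0.1, -2.2]
opening: 0.0322
grip_force: 8.0
```

Call:
arm_command --pt "0 0 -1" --pt "0 0 -1" --pt "0 0 -1" --pt "0 0 0" --spin '[0,0,0,0]'

```text
time: 15.45
tool_pos: [0.5481, -0.3407, 0.2858]
tool_rot: [3.141, -0.0, -0.0]
contact_force: [0.7, -0.1, -1.0]
opening: 0.0317
grip_force: 8.0
```

Call:
arm_command --pt "0 0 -0.5" --pt "0 0 -0.5" --pt "0 0 0" --spin '[0,0,0]'

```text
time: 15.75
tool_pos: [0.5481, -0.3407, 0.2853]
tool_rot: [3.141, -0.001, -0.0]
contact_force: [-0.1, 0.2, 3.2]
opening: 0.0315
grip_force: 8.0
```

```bash
python3 feel.py 4
```

```text
mean [-5.2200e-01  1.3010e+00  2.8700e+00  2.2100e-01  9.9000e-02  7.0000e-03
 -5.5768e+01 -2.2667e+01] std [0.601 0.126 0.235 0.029 0.019 0.053 0.176 0.091]
15.95 [ 0.5481 -0.3407  0.2852] 0.03166884746655807 7.997392863035202
```

The force reversed by about +5 N at foot height ≈10 mm, so it stands on the floor. Now I release, lift clear and go on towards B at (0.4306, 0.057).

Call:
arm_command --pt "0 0 0" --pt "0 0 0" --pt "0 0 0" --pt "0 0 0" --pt "0 0 0" --pt "0 0 0" --pt "0 0 0" --pt "0 0 0" --spin '[0,0,0,0,0,0,0,0]' --jaw 1

```text
time: 16.75
tool_pos: [0.548, -0.3407, 0.2847]
tool_rot: [3.141, 0.0, -0.0]
contact_force: [-0.8, -0.4, 0.3]
opening: 0.0895
grip_force: 0.0
```

Call:
arm_command --pt "0 0 5" --pt "0 0 20" --pt "0 0 25" --pt "0 0 25" --pt "-6 20 0" --pt "-12 40 0" --pt "-12 40 0" --pt "-12 40 0" --pt "-12 40 0" --pt "-12 40 0" --pt "-12 40 0" --pt "-12 40 0" --pt "-12 40 0" --pt "-10 38 0" --pt "-6 20 0" --pt "0 0 0" --pt "0 0 0" --pt "0 0 0" --spin '[0,0,0,0,0,0,0,0,0,0,0,0,0,0,0,0,0,0]'

```text
time: 18.55
tool_pos: [0.4304, 0.0565, 0.36]
tool_rot: [3.141, -0.001, -0.001]
contact_force: [0.2, 0.8, 0.9]
opening: 0.0919
grip_force: 0.0
```

Call:
arm_command --pt "0 0 -15" --pt "0 0 -20" --pt "0 0 -20" --pt "0 0 -15" --pt "0 0 -8" --pt "0 0 -3" --pt "0 0 0" --pt "0 0 0" --spin '[0,0,0,0,0,0,0,0]' --jaw 1

```text
time: 19.35
tool_pos: [0.4304, 0.0571, 0.2793]
tool_rot: [3.141, -0.001, -0.001]
contact_force: [-0.2, 0.7, 0.5]
opening: 0.0916
grip_force: 0.0
```

```bash
python3 feel.py 20 c.png
```

```text
mean [-1.2000e-01 -6.0000e-02  6.0000e-03  1.0000e-02  1.9000e-02  3.0000e-03
 -3.6689e+01 -1.8230e+01] std [0.501 0.444 0.501 0.033 0.026 0.03  0.079 0.024]
20.35 [0.43   0.0573 0.2787] 0.09188011371435494 0.0
```

View pics/c.png

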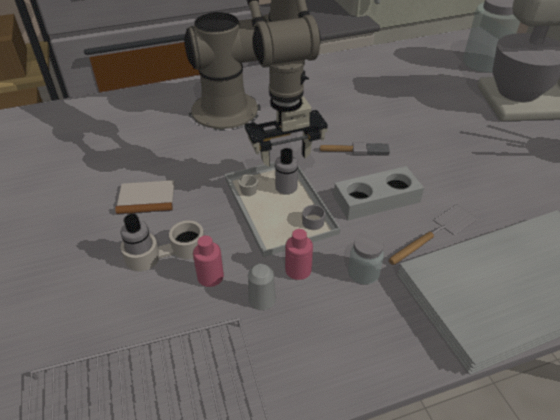

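Canister A stands upright in the far cup at (137,240), and the gripper straddles knob B at (287,157). Closing on B and lifting it slightly.

Call:
arm_command --pt "0 0 0" --pt "0 0 0" --pt "0 0 0" --pt "0 0 0" --pt "0 0 0" --pt "0 0 0" --pt "0 0 0" --pt "0 0 0" --spin '[0,0,0,0,0,0,0,0]' --jaw -1 --squeeze 25

```text
time: 21.15
tool_pos: [0.43, 0.0573, 0.2788]
tool_rot: [-3.142, -0.0, -0.001]
contact_force: [0.8, 1.0, 0.7]
opening: 0.0322
grip_force: 0.5
```

Call:
arm_command --pt "0 0 2" --pt "0 0 4" --pt "0 0 4" --pt "0 0 2" --pt "0 0 0" --pt "0 0 0" --pt "0 0 0" --spin '[0,0,0,0,0,0,0]'

```text
time: 21.85
tool_pos: [0.43, 0.0573, 0.2906]
tool_rot: [3.142, 0.0, -0.0]
contact_force: [-0.3, -0.3, -1.7]
opening: 0.0313
grip_force: 24.9
```

```bash
python3 feel.py 25
```

```text
mean [-8.8000e-02  5.8000e-02 -2.8090e+00  2.4000e-02  1.2000e-02  1.1000e-02
 -3.7539e+01 -1.9614e+01] std [0.305 0.475 0.6   0.028 0.029 0.031 0.016 0.005]
23.1 [0.43   0.0573 0.2907] 0.031340392156385774 24.949564039707184
```

The change is about 2.81 ± 0.16 N, so canister B is about 287 g. That is near the mark, so either place is allowed, and the caddy (≤340 g) leaves more margin than the block (≥260 g). I carry it to the near cup and weigh again there before committing.

Call:
arm_command --pt "0 0 10" --pt "0 0 20" --pt "0 0 17" --pt "0 0 8" --pt "4 -10 0" --pt "8 -20 0" --pt "13 -32 0" --pt "13 -32 0" --pt "13 -32 0" --pt "13 -32 0" --pt "13 -32 0" --pt "13 -32 0" --pt "12 -30 0" --pt "8 -20 0" --pt "4 -11 0" --pt "2.5 -5.5 0" --pt "0 0 0" --pt "0 0 0" --pt "0 0 0" --spin '[0,0,0,0,0,0,0,0,0,0,0,0,0,0,0,0,0,0,0]'

```text
time: 25.0
tool_pos: [0.5464, -0.2302, 0.3458]
tool_rot: [-3.141, 0.0, 0.001]
contact_force: [-0.0, 0.9, -3.3]
opening: 0.0312
grip_force: 24.9
```

```bash
python3 feel.py 50 d.png
```

```text
mean [ 8.2000e-02  6.6000e-02 -2.8970e+00  1.7000e-02  1.4000e-02  1.0000e-03
 -5.2885e+01 -2.4732e+01] std [0.55  0.403 0.494 0.027 0.026 0.032 0.046 0.013]
27.5 [ 0.5465 -0.2312  0.3458] 0.031247051003110884 24.949279725551605
```

View pics/d.png

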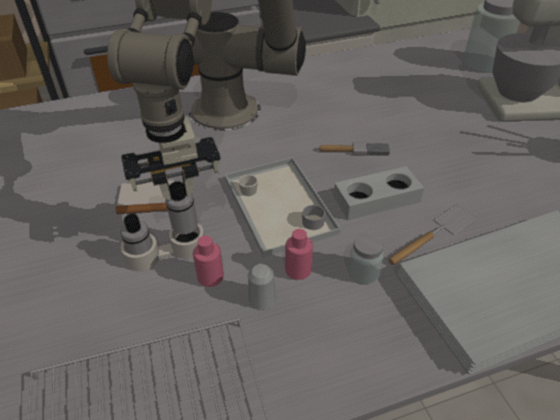

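B hangs over the near cup at (183,235), A still stands at (137,240), and the pooled weight is about 290 ± 10 g. The caddy is right, so I lower it.

Call:
arm_command --pt "0 0 -4" --pt "0 0 -6" --pt "0 0 -5" --pt "0 0 -2" --pt "0 0 -1" --pt "0 0 -1" --pt "0 0 -1" --pt "0 0 -1" --pt "0 0 -1" --pt "0 0 -1" --pt "0 0 0" --spin '[0,0,0,0,0,0,0,0,0,0,0]' --squeeze 12

```text
time: 28.6
tool_pos: [0.5465, -0.2312, 0.3226]
tool_rot: [-3.142, 0.0, -0.0]
contact_force: [0.4, 0.9, -2.4]
opening: 0.0314
grip_force: 12.0
```

Call:
arm_command --pt "0 0 -1" --pt "0 0 -1" --pt "0 0 -1" --pt "0 0 -1" --pt "0 0 0" --spin '[0,0,0,0,0]' --squeeze 9

```text
time: 29.1
tool_pos: [0.5465, -0.2312, 0.3186]
tool_rot: [-3.142, 0.0, -0.0]
contact_force: [-0.2, -0.0, -2.7]
opening: 0.0316
grip_force: 9.0
```

Call:
arm_command --pt "0 0 -1" --pt "0 0 -2" --pt "0 0 -2" --pt "0 0 -1" --pt "0 0 0" --spin '[0,0,0,0,0]'

```text
time: 29.6
tool_pos: [0.5465, -0.2312, 0.3125]
tool_rot: [-3.141, 0.0, -0.0]
contact_force: [-0.6, 0.4, -3.5]
opening: 0.032
grip_force: 9.0
```

Call:
arm_command --pt "0 0 -1" --pt "0 0 -1" --pt "0 0 -1" --pt "0 0 0" --spin '[0,0,0,0]'

```text
time: 30.0
tool_pos: [0.5465, -0.2312, 0.3095]
tool_rot: [-3.141, 0.0, -0.0]
contact_force: [-0.2, -0.2, -3.0]
opening: 0.0319
grip_force: 9.0
```

Call:
arm_command --pt "0 0 -1" --pt "0 0 -1" --pt "0 0 0" --spin '[0,0,0]'

```text
time: 30.3
tool_pos: [0.5465, -0.2312, 0.3076]
tool_rot: [-3.142, 0.0, -0.0]
contact_force: [-0.1, -0.9, -3.1]
opening: 0.0318
grip_force: 9.0
```

Call:
arm_command --pt "0 0 -1" --pt "0 0 -1" --pt "0 0 -1" --pt "0 0 0" --spin '[0,0,0,0]'

```text
time: 30.7
tool_pos: [0.5465, -0.2312, 0.3045]
tool_rot: [-3.141, 0.0, -0.0]
contact_force: [-0.6, -0.1, -2.7]
opening: 0.0314
grip_force: 9.0
```

Call:
arm_command --pt "0 0 -1" --pt "0 0 -1" --pt "0 0 -1" --pt "0 0 0" --spin '[0,0,0,0]'

```text
time: 31.1
tool_pos: [0.5465, -0.2312, 0.3015]
tool_rot: [-3.141, 0.0, -0.0]
contact_force: [-0.7, -0.6, -2.3]
opening: 0.0319
grip_force: 9.0
```

Call:
arm_command --pt "0 0 -1" --pt "0 0 -1" --pt "0 0 -1" --pt "0 0 0" --spin '[0,0,0,0]'

```text
time: 31.5
tool_pos: [0.5465, -0.2312, 0.2985]
tool_rot: [-3.142, 0.0, -0.0]
contact_force: [0.3, -0.7, -2.4]
opening: 0.0316
grip_force: 9.0
```

Call:
arm_command --pt "0 0 -1" --pt "0 0 -1" --pt "0 0 -1" --pt "0 0 0" --spin '[0,0,0,0]'

```text
time: 31.9
tool_pos: [0.5467, -0.2312, 0.2963]
tool_rot: [3.141, -0.001, -0.0]
contact_force: [-0.7, 1.6, 2.3]
opening: 0.0313
grip_force: 9.0
```

The force reversed by about +5 N at foot height ≈20 mm with little side force, so it is on the floor. Release and retreat.

Call:
arm_command --pt "0 0 0" --pt "0 0 0" --pt "0 0 0" --pt "0 0 0" --pt "0 0 0" --pt "0 0 0" --pt "0 0 0" --pt "0 0 0" --pt "0 0 0" --spin '[0,0,0,0,0,0,0,0,0]' --jaw 1

```text
time: 32.8
tool_pos: [0.5465, -0.2312, 0.2957]
tool_rot: [3.141, -0.0, -0.0]
contact_force: [-0.5, 1.1, 0.5]
opening: 0.0909
grip_force: 0.0
```

Call:
arm_command --pt "0 0 5" --pt "0 0 20" --pt "0 0 25" --pt "0 0 30" --pt "0 0 30" --pt "-15 30 0" --pt "-20 40 0" --pt "-20 40 0" --pt "-20 40 0" --pt "-15 30 0" --pt "0 0 0" --pt "0 0 0" --spin '[0,0,0,0,0,0,0,0,0,0,0,0]'

```text
time: 34.0
tool_pos: [0.4565, -0.0508, 0.4065]
tool_rot: [3.141, -0.002, 0.001]
contact_force: [0.5, -0.6, 0.6]
opening: 0.0918
grip_force: 0.0
```

Run:
```python
from h import *
from cell import *
for n in("top","scene"):
    c=read_camera(n); P=cloud(c); Z=P[...,2]; v=cv2.cvtColor(c["img"],cv2.COLOR_RGB2HSV)[...,2]
    m=((Z>.115)&(Z<.165)&(v<70)&(P[...,0]>.48)&(P[...,0]<.61)&(P[...,1]<-.18)&(P[...,1]>-.4)).astype(np.uint8)
    k,L,S,C=cv2.connectedComponentsWithStats(m)
    for i in range(1,k):
        if S[i,4]>15: q=P[L==i]; print(n,C[i].round(0),S[i,4],q.mean(0).round(4),np.percentile(q[:,2],90).round(4))
    cv2.imwrite(f"pics/end_{n}.png",c["img"][...,::-1])
a=cv2.imread("pics/end_top.png")[100:330,200:480];b=cv2.imread("pics/end_scene.png")[140:370,80:360]
cv2.imwrite("pics/end.png",cv2.resize(np.hstack([a,b]),(784,322)))
print(observe()["tool_pos"])
```

```text
top [390. 221.] 232 [ 0.5441 -0.2289  0.1428] 0.1472
top [441. 221.] 230 [ 0.5464 -0.3383  0.1322] 0.1363
scene [181. 207.] 241 [ 0.5519 -0.2311  0.1363] 0.1456
scene [131. 221.] 199 [ 0.5529 -0.3399  0.1291] 0.1345
[ 0.45701017 -0.05186194  0.4060683 ]
```

View pics/end.png

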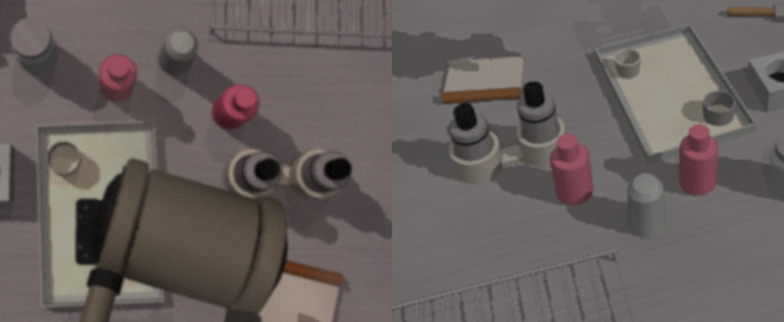

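Both canisters stand upright in the caddy cups, with knob tops at 0.146 and 0.135 m, so their feet are about 29 and 40 mm below the mouths. The knobs are within about 2 mm of the cup axes, the arm is clear, and the things in view are unmoved.

```bash
python3 -c "
from cell import *
print(hand_in())"
```

```text
the job is handed in; nothing more can be done
None
```

The job is handed in: both canisters weighed under the 300 g mark (about 230 g and 290 g by feel) and stand released and upright on the floors of the caddy's two cups, after about 34 s of the 64 s allowed; no verdict came back.

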